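Seat a housing against the jig stop and close the toggle clamp on it

TASK

Load the black housing with the brass cap into the jig: stand it on the steel plate, cap up, slide it gently but fully home against the two dowels of the adjustable stop, then push the red handle of the toggle clamp down over centre, all the way, so that its pad holds the housing there. Go easy on the stop (15 N spoils its setting; 5 N is enough) and on the clamp (under 25 N), let go, and leave the other things on the bench alone.

Things in the scene. Friction and masses are not known exactly. Their poses are not given: they have to be found in the camera images.
- housing: the part: a solid black disc, 60 mm across and 28 mm high, with a brass cap disc (50 mm across, 2 mm high) on top, 30 mm in all, about 0.25 kg. It starts standing upright on the bench to the right of the jig. Origin: centre of its underside; z up its axis. The pad is meant to land on the cap.
- jig: fixture fixed to the bench: 12 mm steel plate (x -70 to +105, y -65 to +170 mm) with a green toggle clamp. Origin: on the bench, straight below where the pad comes down; x to the stop, y to the clamp, z up. Clamp cheeks: x -26 to +26, y 77 to 157, up to 70 mm above the bench. When open the clamp arm stands up within y 80 to 145 mm, to 160 mm above the bench.
- stop_block (a joint): dark block of the stop, between grey rails on the plate, with two steel dowels (14 mm diameter, 24 mm high, at jig y -26 and +26 mm): a V open to jig -x. Value: how far it is forced back in +x, m: 0 up to 8 N, then 1 mm per 3.5 N on a hidden spring; it comes back when let go. Beyond 0.002 (15 N) the stop is spoiled. Push with about 5 N.
- pad_spot (a point): point on the plate's top face straight below where the closed pad comes down (jig x 0, y 0, 12 mm above the bench). The stop is bolted on anew for each job, so its place is not measured: home, touching both dowels, the housing's centre is at jig y 0 and somewhere between x -12 and +8 mm. Slide it in +x until the dowels are felt. Below x -20 mm it is clear of the stop.
- plunger (a joint): brass feeler pin in the middle of the stop, between the dowels, 18 mm above the plate, pushed to +x by the housing; travel in m: 0 free, 0.006 with the housing fully home on both dowels. Very light spring (under 0.3 N).
- handle (a joint): toggle clamp handle, rad: 0 fully open (starts 0 to 0.12), grows as it is pushed down, 1.22 at its end stop. The pad meets the housing at about 0.9; hardest to push near 1.0 (about 5 to 10 N at the grip); dead centre 1.10, beyond which the sprung pad drives it on. Slight friction. The clamp is damaged by more than 25 N from the robot.
- handle_pivot (a point): handle pivot: jig x 0, y 141 mm, 61 mm above the bench; its axis is parallel to jig x. The handle points from it to jig +y and up, its elevation 1.28 rad minus the joint value, so it swings away from the housing and down to nearly level.
- handle_grip (a point): point on the axis of the red grip, 95 mm from the pivot; the grip is a round bar, 18 mm diameter, from 51 to 131 mm from the pivot. Push it on its upper side (towards the clamp arm while it stands up).
- pad: black rubber pad under the clamp arm's tip, 18 mm diameter, sprung along its spindle. Origin: centre of its face. Closed on the housing it presses with about 12 N.
- ring_a: bystander: loose open black ring, 60 mm across, 22 mm high. Origin: underside centre.
- ring_b: bystander: another such ring.
- ring_c: bystander: another such ring, near the robot.
- hammer: bystander: hammer lying to the left.
- screwdriver: bystander: screwdriver lying beyond the jig.
- oil_can: bystander: blue can, 60 mm across, 130 mm high.
- square_block: bystander: aluminium block 50 x 80 x 40 mm to the left near the robot.
There are look-alikes about, which are no part of the job. Leave any orange or turquoise look-alike of the housing alone.

How it is judged:
By the outcome, as a careful person would: the job done as asked, in the order asked, and still so for the second after the job is handed in, with the robot touching nothing.
It also fails if it takes over 72 s, if anything falls off the work surface, if the arm or the gripper's body presses on something with over 40 N, if the wrist force passes 120 N, or if a joint passes its speed limit or range.

ROBOT

A 6-joint arm with a two-finger parallel gripper is mounted at the origin on the work surface. World frame = base frame: x ahead of the robot, y to its left, z up, the work surface at z = 0. Lengths are in m, angles in rad, forces in N, time in s.
With the tool pointing down it reaches from about 0.275 to 0.775 m from the base axis. Payload 14.6 kg.
Tool frame: the origin (TCP) lies midway between the tips of the shut fingers; the grasp point (between the pads) lies 19 mm behind it; z points along the fingers, y is the line along which they close (so a half turn about z gives the same grasp; the last joint's range is limited). The gripper opens to 85 mm and grips with 20 to 120 N. Pads are 22 mm wide; open, the fingers measure 114 mm over their backs; the gripper's body (76 mm by 85 mm) begins 54 mm behind the grasp point. The pads swing forward as they close: fully open they stand 13 mm farther back than shut.
Start: joints at [1.036, 0.263, -0.048, 1.259, 0, 1.415], TCP at [0.195, 0.488, 0.231] pointing down, gripper open.
Joint ranges: [-2.65, 2.65], [-0.89, 1.7], [-1.18, 1.37], [-2.13, 2.11], [-1.35, 1.29], [-3.14, 3.14]. Speed limits (rad/s): [1.89, 1.89, 2.57, 2.79, 3.14, 3.14].

INTERFACE

Orientations are given as [roll, pitch, yaw] about the fixed x, y, z axes, in that order (R = Rz(yaw) Ry(pitch) Rx(roll)).
In Python, from workcell import ctrl gives the robot as it stands.
- The arm moves only by the tool apply_moves, never from a script. Its argument "plan" is a list of rows, each a list of 2 entries, a list of its own where there are three numbers: the shift along the tool's x, y, z scaled (see below), then the turn about the tool's z scaled (see below). In form: [[[x, y, z], spin], ...]. A call has 1 to 12 rows; each row shifts and turns the commanded pose from where the row before left it, along the tool's axes as they then stand; what a row does not reach is not made up. The controller multiplies each number of a shift by 0.5 m and each number of a turn by 0.5 rad. A row lasts 1/8 s, in which the tool goes at most 62.5 mm and 10.7 degrees, less where a joint would pass 70% of its speed; a pose out of reach is approached as far as the arm can. A call with a number of a shift or a turn outside -1 to 1 is refused whole. A call with a gripper value outside its range is refused whole. "claw" is the opening, from 0 (shut) to 1 (fully open), set as the call begins (left out, the last holds). The fingers move at their own pace and stop on an object; the grip force is fixed at half the most. Time passes only in rows, so rows that do not move let the fingers close. It gives the time, the measured TCP pose, the force, the opening and the grip force at its end, in the units of the state.
- ctrl.state(): the state, without advancing time (a new reading comes with each control period).
- ctrl.get_image(name): name is "side" or "top" or "wrist"; returns a dict with "pixels" (400x640x3 uint8, red, green, blue), "vfov" (degrees; the focal length in pixels is half the picture's height over the tangent of half this angle, whatever the lens; pixels are square), "cx", "cy" (the principal point, pixels), "rvec" (rotation vector, rad) and "tvec" (3), from world to camera coordinates, as OpenCV has them. Camera axes: x right, y down, z forward; pixel columns grow to the right and rows downward; lengths in m; the calibration is good to about 2 mm. A picture is of the moment at which its call begins. There is no depth.
- ctrl.job_done(): hands the job in; it is judged then, once.
The state is a dict: "time": time; "joint_positions": joint angles; "dq": joint speeds; "joint_torque": joint torques, N m; "eef_pos": TCP position; "orientation": TCP orientation; "contact_force": force on the tool from outside, world axes, zero at the start; "wrist_torque": the same for the moment, N m; "opening": finger opening in m; "finger_force": force on a finger pad.
Only numpy, scipy, OpenCV 4.12 (cv2) and the standard library are available. Lean on these libraries where they do the work, as an engineer would, in place of code of your own. Each camera call takes 0.05 s, during which the arm holds its last target. There are 200 camera calls.

## Working session

There is one attempt and no reset: what is moved stays moved. The work goes in short steps, Python scripts to look and compute and a tool call to move; the robot and the scene stay as the last step left them, time stands still between calls to the robot, and variables do not carry over. Pictures are saved under pics/ and viewed, at most 10 in all, crops included, and the job is handed in when it is done.

Besides the shell and the picture viewer there is one more tool, called after ">>>" by a JSON object that holds its "fn" and its "kwargs". apply_moves: Moves the arm, as the interface text tells. Shifts and turns lie within -1 to 1; 1 stands for 0.5 m of shift or 0.5 rad of turn. Its arguments: {"type":"object","properties":{"plan":{"type":"array"},"claw":{"type":"number"}},"required":["plan"]}

```bash
mkdir -p pics; cat > h.py <<'E'
import numpy as np, cv2
from workcell import ctrl
def shot(n,f=None):
    d=ctrl.get_image(n)
    if f: cv2.imwrite('pics/'+f,d['pixels'][:,:,::-1])
    return d
def K(d):
    f=200/np.tan(np.radians(d['vfov'])/2); return np.array([[f,0,d['cx']],[0,f,d['cy']],[0,0,1.]])
def ray(d,u,v):
    R=cv2.Rodrigues(np.array(d['rvec'],float))[0]; t=np.array(d['tvec'],float).ravel()
    return -R.T@t, R.T@np.linalg.inv(K(d))@[u,v,1]
def onz(d,u,v,z):
    c,r=ray(d,u,v); return c+r*(z-c[2])/r[2]
def proj(d,p):
    return cv2.projectPoints(np.array(p,float).reshape(-1,3),np.array(d['rvec'],float),np.array(d['tvec'],float),K(d),None)[0][:,0]
E
python3 - <<'E'
from h import *
import pickle
a={n:shot(n,n+'0.png') for n in('top','side')}
pickle.dump(a,open('a.pkl','wb'))
for n in a: print(n,a[n]['vfov'],ray(a[n],320,200))
print(ctrl.state())
E
```

```text
top 48.00197416950824 (array([0.26139667, 0.01475822, 1.24505426]), array([ 0.23114391, -0.00589348, -0.97292432]))
side 55.94369024436758 (array([ 0.33829664, -0.68815478,  0.73738217]), array([ 0.18170832,  0.73197267, -0.65700672]))
{'time': 0.1, 'joint_positions': array([ 1.03571072e+00,  2.63470752e-01, -4.88847340e-02,  1.25941612e+00,
       -1.22610055e-05,  1.41550440e+00]), 'dq': array([-0.00085505, -0.00045836,  0.00160193,  0.00044029, -0.00162915,
       -0.00040115]), 'joint_torque': array([ 3.42150073e-03, -6.38577676e+01,  3.85063720e+01,  1.00550603e-02,
       -4.67938537e-05,  1.85733950e-05]), 'eef_pos': array([0.19450225, 0.48736034, 0.23087131]), 'orientation': array([-3.14062722e+00, -1.38731188e-04,  2.76179892e+00]), 'contact_force': array([ 0.66920489, -0.8259493 , -0.0546342 ]), 'wrist_torque': array([-0.0203871 , -0.05776755,  0.03551075]), 'finger_force': 0.0, 'opening': 0.08535315477685096}
```

View pics/top0.png

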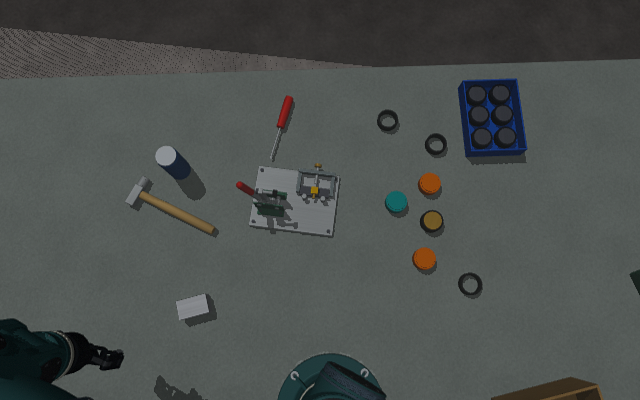

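View pics/side0.png

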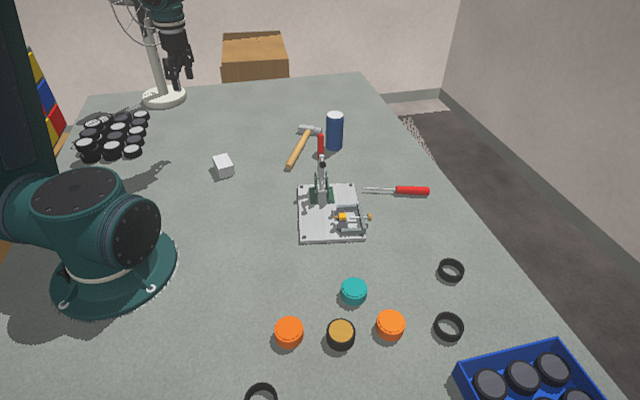

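The top view shows the housing (brass cap) at about (432,221), between the orange and turquoise look-alikes. The jig plate spans about (250–340, 167–236), with the stop at the top (world +x) and the clamp to the left (+y).

```bash
python3 - <<'E'
from h import *
import pickle
a=pickle.load(open('a.pkl','rb'))
for n,box in(('top',(405,205,455,240)),('side',(320,312,362,355))):
    d=a[n];p=d['pixels']
    hsv=cv2.cvtColor(p,cv2.COLOR_RGB2HSV)
    m=cv2.inRange(hsv,(12,90,80),(30,255,255)); k=np.zeros_like(m);x0,y0,x1,y1=box;k[y0:y1,x0:x1]=255
    c=max(cv2.findContours(m&k,0,1)[0],key=cv2.contourArea)
    e=cv2.fitEllipse(c);print(n,'cap',e, onz(d,*e[0],.030))
# plate corners
def big(d,box,lo):
    g=d['pixels'].min(2);m=(g>lo).astype(np.uint8)*255
    k=np.zeros_like(m);x0,y0,x1,y1=box;k[y0:y1,x0:x1]=255
    return cv2.convexHull(np.vstack(cv2.findContours(cv2.morphologyEx(m&k,cv2.MORPH_OPEN,np.ones((3,3))),0,1)[0]))
for n,box in(('top',(235,155,350,245)),('side',(285,170,375,250))):
    d=a[n];h=big(d,box,150)
    q=cv2.approxPolyDP(h,3,True)[:,0];print(n)
    for u in q: print(u,onz(d,*u.astype(float),.012).round(4))
out=[cv2.resize(a['top']['pixels'][150:250,230:355],None,fx=5,fy=5,interpolation=2),cv2.resize(a['side']['pixels'][120:255,275:400],None,fx=4,fy=4,interpolation=2)]
cv2.imwrite('pics/c1.png',out[0][:,:,::-1]);
E
```

```text
top cap ((432.3455810546875, 219.90469360351562), (16.194503784179688, 17.20979118347168), 110.81198120117188) [ 0.4828344  -0.29983448  0.03      ]
side cap ((340.6658020019531, 330.49609375), (22.7188777923584, 24.616361618041992), 105.44532775878906) [ 0.47988802 -0.3026702   0.03      ]Traceback (most recent call last):
  File "<stdin>", line 16, in <module>
  File "<stdin>", line 14, in big
    return _nx.concatenate(arrs, 0, dtype=dtype, casting=casting)
           ~~~~~~~~~~~~~~~^^^^^^^^^^^^^^^^^^^^^^^^^^^^^^^^^^^^^^^
ValueError: need at least one array to concatenate
```

```bash
python3 - <<'E'
from h import *
import pickle
a=pickle.load(open('a.pkl','rb'))
for n,box in(('top',(235,155,350,245)),('side',(285,170,375,250))):
    d=a[n];g=d['pixels'].min(2);x0,y0,x1,y1=box
    t,_=cv2.threshold(g[y0:y1,x0:x1].copy(),0,255,cv2.THRESH_OTSU)
    bg=np.median(g[y0:y1,x0:x1][:4]);pl=np.percentile(g[y0:y1,x0:x1],85);lo=(bg+pl)/2
    m=np.zeros(g.shape,np.uint8);m[y0:y1,x0:x1]=(g[y0:y1,x0:x1]>lo)*255
    m=cv2.morphologyEx(m,cv2.MORPH_OPEN,np.ones((3,3)))
    c=max(cv2.findContours(m,0,1)[0],key=cv2.contourArea)
    h=cv2.convexHull(c)[:,0]
    w=np.array([onz(d,*u.astype(float),.012)[:2] for u in h],np.float32)
    r=cv2.minAreaRect(w*1000);print(n,bg,pl,t,r,cv2.approxPolyDP(h,3,True).reshape(-1,2).tolist())
    b=cv2.boxPoints(r);print(b)
cv2.imwrite('pics/c1.png',cv2.resize(a['top']['pixels'][150:250,230:355],None,fx=6,fy=6,interpolation=2)[:,:,::-1])
E
```

```text
top 86.0 116.0 73.0 ((560.1494140625, 76.44562530517578), (271.5491027832031, 132.99765014648438), 49.71323776245117) [[258, 171], [264, 167], [297, 171], [335, 200], [332, 230], [326, 234], [297, 230], [259, 192]]
[[421.62927   15.873428]
 [523.0823   -70.12465 ]
 [698.66956  137.01782 ]
 [597.21655  223.0159  ]]
side 155.0 197.0 135.0 ((554.115478515625, 78.78825378417969), (264.6763916015625, 131.55418395996094), 53.45730209350586) [[354, 187], [357, 202], [338, 238], [307, 239], [300, 235], [299, 215], [331, 183]]
[[422.47226   11.631081]
 [528.1647   -66.699135]
 [685.75867  145.94543 ]
 [580.0663   224.27563 ]]
```

View pics/c1.png

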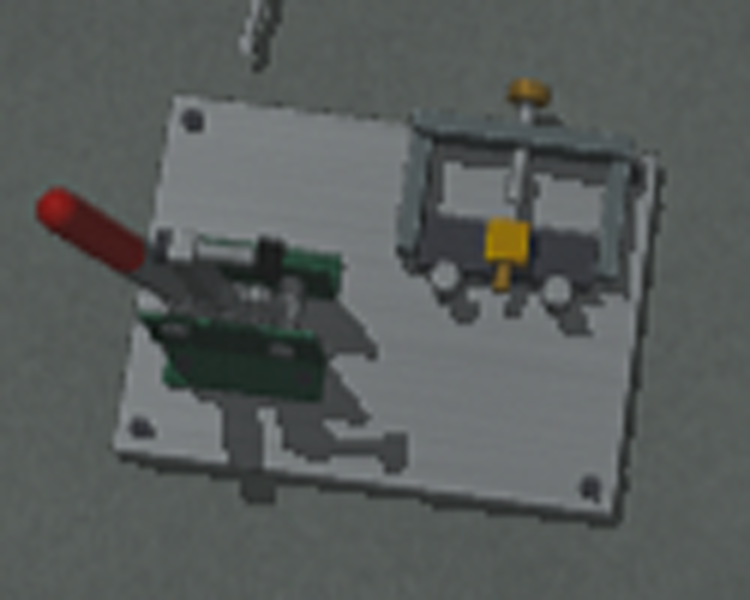

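The crop shows the plate's top-face corners at about (178,97), (657,157), (612,515) and (118,450), and the dowel tops at (445,275) and (559,290), in crop pixels.

```bash
cat >> h.py <<'E'
def fit(J,W):  # rigid 2d jig->world (yaw, origin)
    J=np.array(J,float);W=np.array(W,float)
    a=J-J.mean(0);b=W-W.mean(0)
    th=np.arctan2((a[:,0]*b[:,1]-a[:,1]*b[:,0]).sum(),(a*b).sum())
    R=np.array([[np.cos(th),-np.sin(th)],[np.sin(th),np.cos(th)]])
    o=W.mean(0)-R@J.mean(0); return th,o,R,W-(J@R.T+o)
E
python3 - <<'E'
from h import *
import pickle
a=pickle.load(open('a.pkl','rb'));d=a['top']
P=np.array([(178,97),(657,157),(612,515),(118,450)])/6-.4+[230,150]
J=np.array([(105,170),(105,-65),(-70,-65),(-70,170)])/1000
W=[onz(d,*p,.012)[:2] for p in P]
th,o,R,res=fit(J,W);print(th,o);print((res*1000).round(1))
for q in((445,275),(559,290)):
    w=onz(d,*(np.array(q)/6-.4+[230,150]),.036)[:2];print('dowel jig mm',(R.T@(w-o)*1000).round(1))
s=ctrl.state();print(s['eef_pos'],s['orientation'])
d=ctrl.get_image('wrist');print(d['vfov'],ray(d,320,200))
E
```

```text
-0.16586805194362786 [0.53115276 0.02950083]
[[-1.3 -1.8]
 [-0.4  2.2]
 [ 1.   1.7]
 [ 0.8 -2.2]]
dowel jig mm [27.9 27.5]
dowel jig mm [ 27.7 -25.7]
[0.19450225 0.48736034 0.23087131] [-3.14062722e+00 -1.38731188e-04  2.76179892e+00]
58.433280992824265 (array([0.12197377, 0.51660887, 0.37317224]), array([ 0.28250307, -0.12534573, -0.95111833]))
```

>>> {"fn": "apply_moves", "kwargs": {"plan": [[[0,0,0],-0.214],[[0,0,0],-0.214],[[-0.058,-0.104,0],0],[[-0.058,-0.104,0],0],[[-0.058,-0.104,0],0],[[-0.058,-0.104,0],0],[[-0.058,-0.104,0],0],[[-0.058,-0.104,0],0],[[-0.058,-0.104,0],0],[[-0.058,-0.104,0],0],[[-0.058,-0.104,0],0],[[-0.058,-0.104,0],0]], "claw": 1}}

```text
time: 1.65
eef_pos: [0.3938, -0.0708, 0.2314]
orientation: [3.142, 0.0, 2.975]
contact_force: [2.5, 0.3, 0.1]
opening: 0.0858
finger_force: 0.0
```

>>> {"fn": "apply_moves", "kwargs": {"plan": [[[-0.058,-0.104,0],0],[[-0.058,-0.104,0],0],[[-0.058,-0.104,0],0],[[-0.058,-0.104,0],0],[[0,0,0.06],0],[[0,0,0.0],0],[[0,0,0.0],0]]}}

```text
time: 2.52
eef_pos: [0.4737, -0.2924, 0.2022]
orientation: [-3.142, 0.0, 2.976]
contact_force: [-0.1, 0.1, 0.9]
opening: 0.0855
finger_force: 0.0
```

```bash
cat >> h.py <<'E'
def tool(s=None):
    s=s or ctrl.state();y=s['orientation'][2];return np.array(s['eef_pos']),y
def units(dw,yaw):  # world shift -> tool units
    tx=np.array([np.cos(yaw),np.sin(yaw),0]);ty=np.array([np.sin(yaw),-np.cos(yaw),0])
    dw=np.array(dw);return (np.array([dw@tx,dw@ty,-dw[2]])/.5).round(4)
E
python3 - <<'E'
from h import *
p,y=tool();print(p,y,ctrl.state()['contact_force'],ctrl.state()['time'])
d=shot('wrist','w1.png');q=proj(d,[.4814,-.301,.03])[0];print(q)
hsv=cv2.cvtColor(d['pixels'],cv2.COLOR_RGB2HSV);m=cv2.inRange(hsv,(12,90,60),(30,255,255))
for c in cv2.findContours(m,0,1)[0]:
    if cv2.contourArea(c)>300:
        e=cv2.fitEllipse(cv2.convexHull(c));print(e,onz(d,*e[0],.03))
E
```

```text
[ 0.47366349 -0.29241288  0.20215307] 2.9763455399589183 [-0.08133844  0.05390185  0.8641426 ] 2.525
[315.79872958 184.3490279 ]
((332.8604431152344, 284.8394470214844), (50.120262145996094, 56.05070877075195), 88.33241271972656) [ 0.58694733 -0.30209646  0.03      ]
((317.5506286621094, 182.62451171875), (54.20638656616211, 55.892791748046875), 96.15971374511719) [ 0.4800596  -0.29914695  0.03      ]
((332.4501953125, 57.43724822998047), (68.7690200805664, 73.96367645263672), 0.06269200891256332) [ 0.3773556  -0.26897684  0.03      ]
```

View pics/w1.png

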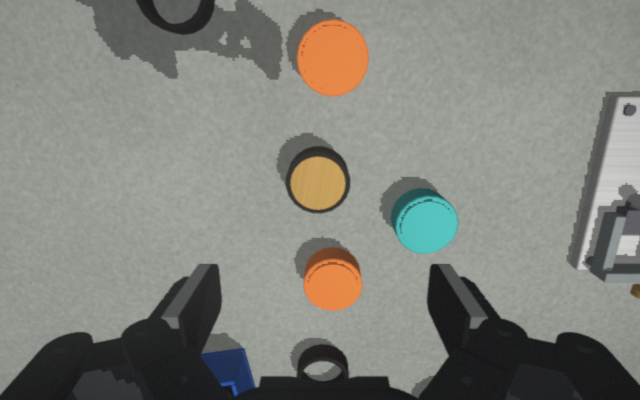

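The wrist view shows the brass-capped housing at (318,183). The fingers are clear of the turquoise and orange parts.

>>> {"fn": "apply_moves", "kwargs": {"plan": [[[-0.015,-0.012,0],0],[[0,0,0.09],0],[[0,0,0.09],0],[[0,0,0.09],0],[[0,0,0.07],0],[[0,0,0.04],0],[[0,0,0.02],0],[[0,0,0],0],[[0,0,0],0]]}}

```text
time: 3.7
eef_pos: [0.4807, -0.3005, 0.0022]
orientation: [-3.141, 0.001, 2.976]
contact_force: [-0.5, 0.4, 0.4]
opening: 0.0853
finger_force: 0.0
```

>>> {"fn": "apply_moves", "kwargs": {"plan": [[[0,0,0],0],[[0,0,0],0],[[0,0,0],0],[[0,0,0],0],[[0,0,0],0],[[0,0,0],0]], "claw": 0.5}}

```text
time: 4.45
eef_pos: [0.4805, -0.3003, 0.0023]
orientation: [-3.141, 0.001, 2.976]
contact_force: [-1.5, 3.2, 12.2]
opening: 0.0574
finger_force: 62.1
```

>>> {"fn": "apply_moves", "kwargs": {"plan": [[[0,0,-0.04],0],[[0,0,-0.08],0],[[0,0,-0.08],0],[[0,0,-0.04],0],[[0.03,0.09,0],0],[[0.03,0.09,0],0],[[0.03,0.09,0],0],[[0.03,0.09,0],0],[[0,0.09,0],0],[[0,0,0],0],[[0,0,0],0]]}}

```text
time: 5.82
eef_pos: [0.4581, -0.0684, 0.1214]
orientation: [-3.141, 0.0, 2.976]
contact_force: [-0.1, -0.8, -2.6]
opening: 0.0571
finger_force: 65.2
```

```bash
python3 - <<'E'
from h import *
p,y=tool();print(p,y,ctrl.state()['contact_force'])
d=shot('wrist','w2.png')
th=-.1659;o=np.array([.53115,.0295]);R=np.array([[np.cos(th),-np.sin(th)],[np.sin(th),np.cos(th)]])
for j in((105,170),(105,-65),(-70,-65),(-70,170)):
    print(j,proj(d,[*(o+R@(np.array(j)/1000)),.012])[0].round(0))
E
```

```text
[ 0.4581239  -0.06841296  0.12140299] 2.976364346019773 [-0.07741692 -0.78847719 -2.60999939]
(105, 170) [642. 371.]
(105, -65) [374. 371.]
(-70, -65) [384. 177.]
(-70, 170) [708. 177.]
```

View pics/w2.png

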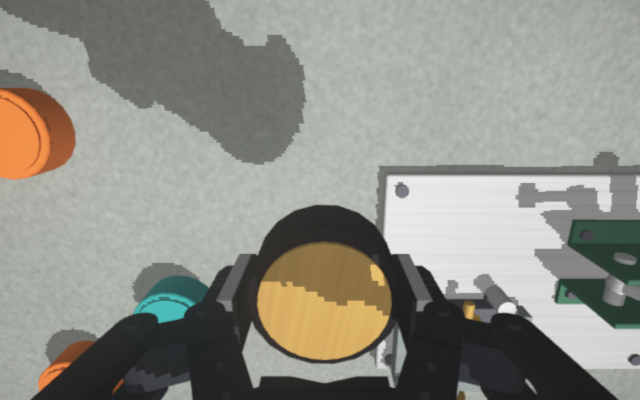

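The wrist view shows the housing held upright with its cap centred near (325,302). The plate corner is at (384,174), within 3 px of the prediction.

```bash
python3 - <<'E'
from h import *
p,y=tool();d=shot('wrist')
c=onz(d,325,302,p[2]-.0022+.03)
th=-.1659;o=np.array([.53115,.0295]);R=np.array([[np.cos(th),-np.sin(th)],[np.sin(th),np.cos(th)]])
n=onz(d,384,174.5,.012)[:2];print('corner jig',R.T@(n-o)*1000)
print('cap rel tool jig',R.T@(c-p)[:2]*1000)
for jx in(-25,):
    t=np.array([*(o+R@[jx/1000,0]),p[2]]);print(units(t-np.array([*c[:2],p[2]]),y),units(t-p,y))
E
```

```text
corner jig [-71.54752109 -65.35670908]
cap rel tool jig [-1.2304487   0.58870817]
[-0.064   0.2169 -0.    ] [-0.0616  0.2181 -0.    ]
```

>>> {"fn": "apply_moves", "kwargs": {"plan": [[[-0.03,0.07,0],0],[[-0.03,0.07,0],0],[[0,0.077,0],0],[[0,0,0.06],0],[[0,0,0.06],0],[[0,0,0.06],0],[[0,0,0.02],0],[[0,0,0.008],0],[[0,0,0],0],[[0,0,0],0]]}}

```text
time: 7.18
eef_pos: [0.5061, 0.0337, 0.0181]
orientation: [3.141, 0.001, 2.976]
contact_force: [-0.3, -0.5, -3.1]
opening: 0.0575
finger_force: 65.4
```

>>> {"fn": "apply_moves", "kwargs": {"plan": [[[0,0,0.002],0],[[0,0,0.001],0],[[0,0,0],0],[[0,0,0],0]]}}

```text
time: 7.68
eef_pos: [0.5056, 0.0338, 0.0158]
orientation: [-3.142, -0.0, 2.976]
contact_force: [0.2, -0.4, -2.5]
opening: 0.0572
finger_force: 65.4
```

>>> {"fn": "apply_moves", "kwargs": {"plan": [[[0,0,0.002],0],[[0,0,0.001],0],[[0,0,0],0],[[0,0,0],0]]}}

```text
time: 8.18
eef_pos: [0.5056, 0.0338, 0.0144]
orientation: [-3.142, 0.0, 2.976]
contact_force: [-2.1, 0.8, 4.0]
opening: 0.0572
finger_force: 66.1
```

>>> {"fn": "apply_moves", "kwargs": {"plan": [[[0,0,0],0],[[0,0,0],0],[[0,0,0],0],[[0,0,0],0],[[0,0,-0.04],0],[[0,0,-0.06],0],[[0,0,-0.04],0],[[0.05,0,0],0],[[0.055,0,0],0],[[0,0,0],0],[[0,0,0],0]], "claw": 1}}

```text
time: 9.55
eef_pos: [0.4545, 0.0424, 0.0845]
orientation: [3.142, 0.001, 2.976]
contact_force: [0.9, 0.6, -0.0]
opening: 0.0851
finger_force: 0.0
```

>>> {"fn": "apply_moves", "kwargs": {"plan": [[[0,0,0],0],[[0,0,0],0],[[0,0,0],0],[[0,0,0],0],[[0,0,0],0],[[0,0,0],0],[[0,0,0],0]], "claw": 0}}

```text
time: 10.42
eef_pos: [0.4538, 0.0425, 0.0843]
orientation: [3.142, 0.0, 2.976]
contact_force: [-1.3, -0.3, 0.5]
opening: -0.0002
finger_force: 0.0
```

```bash
python3 - <<'E'
from h import *
p,y=tool();d=shot('wrist','w3.png');t=shot('top')
th=-.1659;o=np.array([.53115,.0295]);R=np.array([[np.cos(th),-np.sin(th)],[np.sin(th),np.cos(th)]])
print('tool jig',R.T@(p[:2]-o)*1000,p[2])
for n,d in(('w',d),('t',t)):
    m=cv2.inRange(cv2.cvtColor(d['pixels'],cv2.COLOR_RGB2HSV),(15,90,50),(28,255,255))
    for c in cv2.findContours(m,0,1)[0]:
        if cv2.contourArea(c)>60:
            e=cv2.fitEllipse(cv2.convexHull(c));print(n,np.round(e[0]),np.round(e[1]),R.T@(onz(d,*e[0],.042)[:2]-o)*1000)
E
```

```text
tool jig [-7.84353888e+01  2.18339246e-02] 0.08429542714186042
w [324. 372.] [18. 24.] [19.72842715  0.43966207]
t [537. 410.] [ 57. 136.] [-442.16139852 -624.72712677]
t [177. 212.] [11. 95.] [-65.91924406 362.66405476]
```

View pics/w3.png

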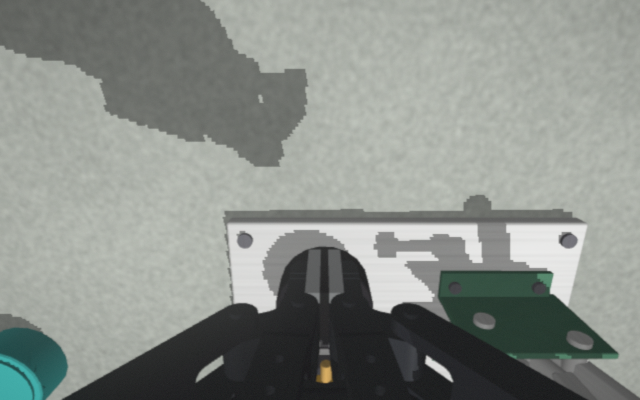

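The wrist view shows the shut fingers behind the housing, whose dark outline is around (325,280) on the plate. The yellow feeler lies straight ahead at (324,372).

>>> {"fn": "apply_moves", "kwargs": {"plan": [[[0,0,0.06],0],[[0,0,0.06],0],[[0,0,0.008],0],[[0,0,0],0],[[-0.01,0,0],0],[[-0.01,0,0],0],[[-0.01,0,0],0],[[-0.008,0,0],0],[[-0.006,0,0],0],[[0,0,0],0],[[0,0,0],0]]}}

```text
time: 11.9
eef_pos: [0.4758, 0.0388, 0.0203]
orientation: [3.142, 0.001, 2.976]
contact_force: [-0.7, 0.2, 0.1]
opening: 0.0002
finger_force: 0.0
```

```bash
cat >> h.py <<'E'
TH=-.1659;O=np.array([.53115,.0295]);RJ=np.array([[np.cos(TH),-np.sin(TH)],[np.sin(TH),np.cos(TH)]])
def rep():
    s=ctrl.state();p=s['eef_pos'];f=s['contact_force']
    print('t',s['time'],'jig mm',(RJ.T@(p[:2]-O)*1000).round(2),'z',p[2].round(4),'F jig',(RJ.T@f[:2]).round(2),f[2].round(2))
def cap(n,f=None):
    d=shot(n,f);m=cv2.inRange(cv2.cvtColor(d['pixels'],cv2.COLOR_RGB2HSV),(15,90,50),(28,255,255))
    for c in cv2.findContours(m,0,1)[0]:
        if cv2.contourArea(c)>40:
            e=cv2.fitEllipse(cv2.convexHull(c));q=RJ.T@(onz(d,*e[0],.042)[:2]-O)*1000
            if abs(q).max()<60: print(n,np.round(e[0],1),np.round(e[1],1),q.round(1))
E
python3 - <<'E'
from h import *
rep();cap('side','s1.png')
E
```

```text
t 11.9 jig mm [-5.61e+01  3.00e-02] z 0.0203 F jig [-0.73  0.08] 0.07
side [341.7 216.3] [ 8.3 15. ] [ 43.2 -13.6]
side [319.2 214.8] [13.3 18.9] [-16.3  -4.2]
```

>>> {"fn": "apply_moves", "kwargs": {"plan": [[[-0.004,0,0],0],[[-0.004,0,0],0],[[-0.003,0,0],0],[[-0.002,0,0],0],[[-0.002,0,0],0],[[-0.002,0,0],0],[[0,0,0],0],[[0,0,0],0]]}}

```text
time: 12.95
eef_pos: [0.4841, 0.0374, 0.0203]
orientation: [-3.142, 0.0, 2.976]
contact_force: [-0.9, -0.3, 0.1]
opening: -0.0
finger_force: 0.5
```

>>> {"fn": "apply_moves", "kwargs": {"plan": [[[-0.001,0,0],0],[[-0.001,0,0],0],[[-0.001,0,0],0],[[-0.001,0,0],0],[[0,0,0],0]]}}

```text
time: 13.58
eef_pos: [0.4859, 0.0371, 0.0203]
orientation: [3.142, 0.0, 2.976]
contact_force: [-2.6, 0.9, 1.2]
opening: 0.0
finger_force: 1.2
```

```bash
python3 - <<'E'
from h import *
rep();cap('side')
for i in range(5): print(ctrl.state()['contact_force'].round(2))
E
```

```text
t 13.575 jig mm [-4.586e+01  2.000e-02] z 0.0203 F jig [-2.71  0.46] 1.16
side [343.1 216.1] [ 8.2 18.3] [ 47.2 -13.2]
side [322.8 214.6] [13.3 19.2] [-6.6 -4.1]
[-2.75 -0.02  0.93]
[-2.75 -0.02  0.93]
[-2.75 -0.02  0.93]
[-2.75 -0.02  0.93]
[-2.75 -0.02  0.93]
```

>>> {"fn": "apply_moves", "kwargs": {"plan": [[[-0.001,0,0],0],[[-0.001,0,0],0],[[0,0,0],0]]}}

```text
time: 14.0
eef_pos: [0.4869, 0.0369, 0.0203]
orientation: [3.142, 0.0, 2.976]
contact_force: [-1.6, 0.3, 1.3]
opening: 0.0001
finger_force: 1.3
```

>>> {"fn": "apply_moves", "kwargs": {"plan": [[[-0.001,0,0],0],[[-0.001,0,0],0],[[0,0,0],0]]}}

```text
time: 14.38
eef_pos: [0.4879, 0.0368, 0.0203]
orientation: [3.142, 0.0, 2.976]
contact_force: [-1.7, -0.6, 0.5]
opening: 0.0001
finger_force: 1.2
```

>>> {"fn": "apply_moves", "kwargs": {"plan": [[[-0.001,0,0],0],[[-0.001,0,0],0],[[0,0,0],0]]}}

```text
time: 14.75
eef_pos: [0.4889, 0.0366, 0.0203]
orientation: [-3.142, 0.0, 2.976]
contact_force: [-2.1, 0.9, 1.9]
opening: -0.0003
finger_force: 1.2
```

>>> {"fn": "apply_moves", "kwargs": {"plan": [[[-0.001,0,0],0],[[-0.001,0,0],0],[[0,0,0],0]]}}

```text
time: 15.12
eef_pos: [0.4899, 0.0364, 0.0203]
orientation: [3.142, 0.0, 2.976]
contact_force: [-2.1, 0.7, 2.0]
opening: 0.0001
finger_force: 1.2
```

Finger pad force (about 1.2 N) looks like steady sliding friction; continuing in smaller bites.

>>> {"fn": "apply_moves", "kwargs": {"plan": [[[-0.001,0,0],0],[[0,0,0],0]]}}

```text
time: 15.38
eef_pos: [0.4903, 0.0363, 0.0203]
orientation: [-3.142, 0.0, 2.976]
contact_force: [-1.9, 1.2, 1.7]
opening: -0.0001
finger_force: 1.3
```

>>> {"fn": "apply_moves", "kwargs": {"plan": [[[-0.001,0,0],0],[[0,0,0],0]]}}

```text
time: 15.62
eef_pos: [0.4907, 0.0363, 0.0203]
orientation: [3.142, -0.0, 2.976]
contact_force: [-3.1, 1.2, 2.5]
opening: 0.0001
finger_force: 1.9
```

```bash
python3 - <<'E'
from h import *
rep();cap('side')
E
```

```text
t 15.625 jig mm [-4.102e+01  4.000e-02] z 0.0203 F jig [-3.22  0.63] 2.54
side [341.7 216.3] [ 8.8 11.4] [ 43.4 -13.6]
side [324.7 214.7] [13.2 19. ] [-1.7 -4.6]
```

>>> {"fn": "apply_moves", "kwargs": {"plan": [[[-0.0006,0,0],0],[[0,0,0],0],[[0,0,0],0]]}}

```text
time: 16.05
eef_pos: [0.4907, 0.0363, 0.0203]
orientation: [3.142, -0.001, 2.976]
contact_force: [-5.6, 1.8, 4.6]
opening: -0.0002
finger_force: 2.8
```

>>> {"fn": "apply_moves", "kwargs": {"plan": [[[-0.0005,0,0],0],[[0,0,0],0],[[0,0,0],0]]}}

```text
time: 16.42
eef_pos: [0.4907, 0.0363, 0.0202]
orientation: [-3.142, -0.001, 2.976]
contact_force: [-5.9, 0.4, 4.9]
opening: 0.0003
finger_force: 3.4
```

>>> {"fn": "apply_moves", "kwargs": {"plan": [[[0,0.002,0],0],[[0,0.002,0],0],[[0,0,0],0]]}}

```text
time: 16.8
eef_pos: [0.4919, 0.0382, 0.0203]
orientation: [3.141, 0.0, 2.976]
contact_force: [-1.6, 0.9, 0.2]
opening: -0.0003
finger_force: 1.1
```

>>> {"fn": "apply_moves", "kwargs": {"plan": [[[0,-0.002,0],0],[[0,-0.002,0],0],[[0,-0.002,0],0],[[0,-0.002,0],0],[[0,0,0],0]]}}

```text
time: 17.42
eef_pos: [0.4901, 0.0347, 0.0201]
orientation: [3.141, -0.002, 2.976]
contact_force: [-5.9, 5.5, 2.9]
opening: -0.0002
finger_force: 3.5
```

>>> {"fn": "apply_moves", "kwargs": {"plan": [[[0,0.002,0],0],[[0,0.002,0],0],[[0,0,0],0]]}}

```text
time: 17.8
eef_pos: [0.491, 0.0363, 0.0201]
orientation: [3.141, -0.001, 2.976]
contact_force: [-4.6, 2.2, 0.6]
opening: 0.0002
finger_force: 2.6
```

```bash
python3 - <<'E'
from h import *
rep();cap('side')
E
```

```text
t 17.8 jig mm [-4.076e+01  4.000e-02] z 0.0201 F jig [-4.89  1.37] 0.62
side [342.4 216.2] [ 8.6 12.9] [ 45.2 -13.3]
side [324.7 214.6] [13.2 18.9] [-1.6 -4.2]
```

The force fell and the tool advanced when shifted to +y, so the housing was bearing on the −y dowel only; I'll push from further +y.

>>> {"fn": "apply_moves", "kwargs": {"plan": [[[0,0.002,0],0],[[0,0.002,0],0],[[0,0,0],0]]}}

```text
time: 18.23
eef_pos: [0.4921, 0.0381, 0.0204]
orientation: [-3.142, 0.001, 2.976]
contact_force: [-1.0, 1.4, -0.3]
opening: -0.0
finger_force: 0.6
```

>>> {"fn": "apply_moves", "kwargs": {"plan": [[[-0.001,0,0],0],[[0,0,0],0],[[0,0,0],0]]}}

```text
time: 18.6
eef_pos: [0.4921, 0.0381, 0.0202]
orientation: [3.142, -0.0, 2.976]
contact_force: [-2.9, 0.5, -1.0]
opening: 0.0001
finger_force: 1.4
```

```bash
python3 - <<'E'
from h import *
rep();cap('side')
E
```

```text
t 18.6 jig mm [-39.96   2.03] z 0.0202 F jig [-2.96  0.02] -1.04
side [342.4 216.2] [ 8.6 12.9] [ 45.2 -13.3]
side [325.1 214.3] [13.  18.8] [-0.5 -3.1]
```

>>> {"fn": "apply_moves", "kwargs": {"plan": [[[0,0.002,0],0],[[0,0.001,0],0],[[0,0,0],0]]}}

```text
time: 19.02
eef_pos: [0.4921, 0.0395, 0.0202]
orientation: [-3.141, -0.0, 2.976]
contact_force: [-4.7, -0.9, -0.6]
opening: 0.0
finger_force: 2.3
```

>>> {"fn": "apply_moves", "kwargs": {"plan": [[[-0.0006,0,0],0],[[0,0,0],0],[[0,0,0],0]]}}

```text
time: 19.4
eef_pos: [0.4921, 0.0395, 0.0202]
orientation: [-3.141, -0.001, 2.976]
contact_force: [-6.9, -0.9, 1.3]
opening: -0.0001
finger_force: 3.1
```

```bash
python3 - <<'E'
from h import *
rep();cap('side');d=shot('side')
cv2.imwrite('pics/s2.png',cv2.resize(d['pixels'][170:250,290:385],None,fx=7,fy=7,interpolation=2)[:,:,::-1])
E
```

```text
t 19.4 jig mm [-40.15   3.41] z 0.0202 F jig [-6.65 -2.  ] 1.31
side [342.4 216.2] [ 8.6 13.4] [ 45.3 -13.3]
side [324.9 214.1] [13.  18.8] [-0.8 -2.2]
```

View pics/s2.png

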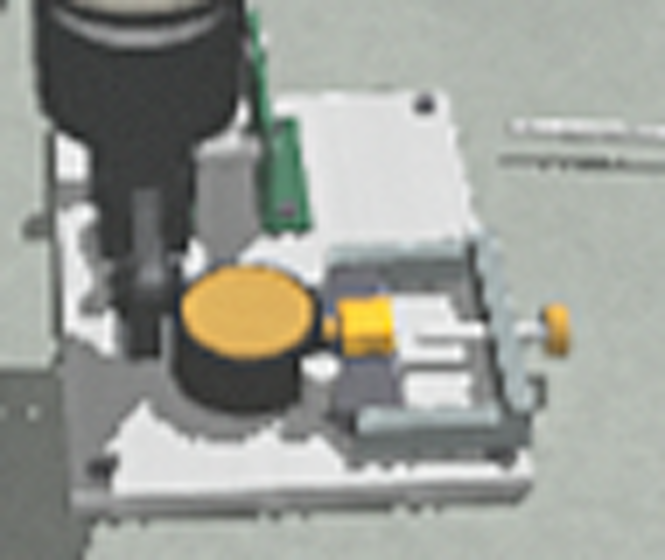

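The side crop shows the housing's cap at (248,312) against the stop, with the feeler bearing on it. The forces now show it leaning on the +y dowel, so the seat lies slightly back in −y.

>>> {"fn": "apply_moves", "kwargs": {"plan": [[[0,-0.001,0],0],[[0,0,0],0],[[0,0,0],0]]}}

```text
time: 19.88
eef_pos: [0.4922, 0.039, 0.0202]
orientation: [-3.141, -0.001, 2.976]
contact_force: [-6.4, -0.3, 0.0]
opening: -0.0002
finger_force: 2.7
```

```bash
python3 - <<'E'
from h import *
rep();cap('side')
E
```

```text
t 19.875 jig mm [-40.02   2.95] z 0.0202 F jig [-6.29 -1.4 ] 0.02
side [342.4 216.2] [ 8.6 12.9] [ 45.2 -13.3]
side [324.9 214.1] [13.  18.8] [-0.8 -2.2]
```

>>> {"fn": "apply_moves", "kwargs": {"plan": [[[0,-0.001,0],0],[[0,0,0],0],[[0,0,0],0]]}}

```text
time: 20.3
eef_pos: [0.4923, 0.0385, 0.0202]
orientation: [-3.141, -0.0, 2.976]
contact_force: [-4.9, -0.9, 0.6]
opening: 0.0002
finger_force: 2.5
```

```bash
python3 - <<'E'
from h import *
rep();cap('side')
E
```

```text
t 20.3 jig mm [-39.82   2.46] z 0.0202 F jig [-4.71 -1.67] 0.57
side [342.4 216.2] [ 8.6 12.9] [ 45.2 -13.3]
side [325.1 214.2] [13.1 18.7] [-0.4 -2.7]
```

>>> {"fn": "apply_moves", "kwargs": {"plan": [[[0,-0.0006,0],0],[[0,0,0],0],[[0,0,0],0]]}}

```text
time: 20.72
eef_pos: [0.4923, 0.0383, 0.0202]
orientation: [3.141, -0.0, 2.976]
contact_force: [-4.8, 1.0, 0.4]
opening: 0.0
finger_force: 2.6
```

```bash
python3 - <<'E'
from h import *
rep();cap('side')
E
```

```text
t 20.725 jig mm [-39.78   2.3 ] z 0.0202 F jig [-4.89  0.16] 0.39
side [342.4 216.2] [ 8.6 12.9] [ 45.2 -13.3]
side [325.1 214.3] [13.1 18.6] [-0.3 -3.1]
```

>>> {"fn": "apply_moves", "kwargs": {"plan": [[[0,-0.0006,0],0],[[0,0,0],0],[[0,0,0],0]]}}

```text
time: 21.15
eef_pos: [0.4923, 0.0382, 0.0202]
orientation: [3.141, -0.0, 2.976]
contact_force: [-4.1, 1.1, -0.0]
opening: 0.0
finger_force: 2.6
```

```bash
python3 - <<'E'
from h import *
rep();cap('side')
E
```

```text
t 21.15 jig mm [-39.75   2.21] z 0.0202 F jig [-4.24  0.37] -0.05
side [342.4 216.2] [ 8.6 12.9] [ 45.2 -13.3]
side [325.1 214.3] [13.1 18.6] [-0.3 -3.1]
```

>>> {"fn": "apply_moves", "kwargs": {"plan": [[[-0.0004,0,0],0],[[0,0,0],0],[[0,0,0],0]]}}

```text
time: 21.58
eef_pos: [0.4923, 0.0382, 0.0202]
orientation: [3.141, -0.001, 2.976]
contact_force: [-5.3, 2.2, 0.3]
opening: -0.0002
finger_force: 3.0
```

>>> {"fn": "apply_moves", "kwargs": {"plan": [[[0.001,0,0],0],[[0.003,0,0],0],[[0.01,0,0],0],[[0.03,0,0],0],[[0.03,0,0],0],[[0,0,-0.09],0],[[0,0,-0.1],0],[[0,0,-0.1],0],[[0,0,-0.09],0],[[0,0,0],0],[[0,0,0],0]]}}

```text
time: 22.95
eef_pos: [0.4553, 0.0441, 0.2097]
orientation: [-3.142, -0.001, 2.976]
contact_force: [-0.3, -0.2, 0.4]
opening: 0.0002
finger_force: 0.0
```

```bash
python3 - <<'E'
from h import *
rep();cap('side');cap('wrist')
d=shot('side')
m=cv2.inRange(cv2.cvtColor(d['pixels'],cv2.COLOR_RGB2HSV),(0,150,60),(8,255,255))
for c in cv2.findContours(m,0,1)[0]:
    if cv2.contourArea(c)>40: print(cv2.minAreaRect(c))
print([proj(d,[*(O+RJ@[0,(141+r*np.cos(1.2))/1000]),(61+r*np.sin(1.2))/1000])[0].round(1) for r in(51,131)])
w=shot('wrist');cv2.imwrite('pics/w4.png',w['pixels'][:,:,::-1])
E
```

```text
t 22.95 jig mm [-77.22   1.91] z 0.2097 F jig [-0.31 -0.24] 0.37
side [341.7 216.3] [ 8.8 11.4] [ 43.4 -13.6]
side [325.1 214.3] [13.  18.8] [-0.5 -3.1]
wrist [323.3 254. ] [48.  52.9] [-0.9  1.5]
((412.4255065917969, 190.0866241455078), (33.050357818603516, 7.209688663482666), 2.045408248901367)
((320.0, 143.5), (4.0, 21.0), 0.0)
((54.742488861083984, 119.91844940185547), (30.85185432434082, 11.303082466125488), 76.60750579833984)
((34.79393005371094, 109.10846710205078), (31.95020866394043, 15.369634628295898), 62.241458892822266)
((7.09885311126709, 95.94412994384766), (35.04961395263672, 19.228084564208984), 60.524105072021484)
[array([321. , 159.3]), array([320.5, 131.9])]
```

View pics/w4.png

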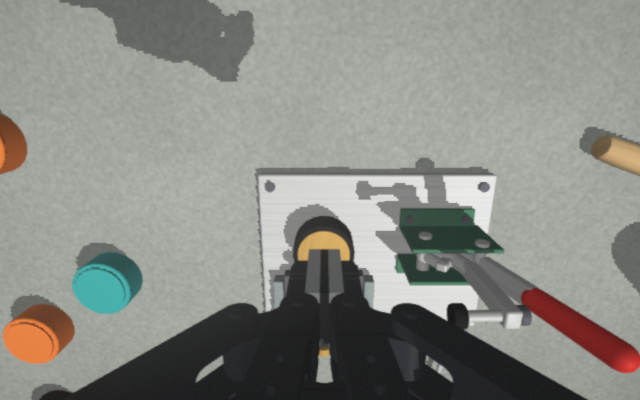

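The wrist view shows the housing seated (cap around (323,250)) and the red handle standing at (580,330), as predicted.

>>> {"fn": "apply_moves", "kwargs": {"plan": [[[-0.05,0.09,0],0],[[-0.05,0.09,0],0],[[-0.054,0.09,0],0],[[0,0,0],0],[[0,0,0.06],0],[[0,0,0.024],0],[[0,0,0],0],[[0,0,0],0]]}}

```text
time: 24.15
eef_pos: [0.5546, 0.1642, 0.1692]
orientation: [3.141, 0.001, 2.975]
contact_force: [-0.0, 0.3, 0.2]
opening: -0.0001
finger_force: 0.0
```

```bash
python3 - <<'E'
from h import *
rep()
# path: tool lower edge pushes grip; contact radius r along handle, tool centre = surface point - half depth
for q in(0.06,.2,.4,.6,.7,.8,.9,1.0,1.1,1.22,1.25):
    e=1.28-q;r=114 if q<.3 else 108
    # point on grip upper surface at r
    y=141+r*np.cos(e)-9*np.sin(e);z=61+r*np.sin(e)+9*np.cos(e)
    print(q,round(y,1),round(z,1))
E
```

```text
t 24.15 jig mm [  0.87 136.71] z 0.1692 F jig [-0.05  0.25] 0.22
0.06 171.7 171.2
0.2 186.8 165.8
0.4 202.9 150.0
0.6 219.3 135.9
0.7 226.4 127.7
0.8 232.6 118.9
0.9 238.0 109.4
1.0 242.3 99.5
1.1 245.6 89.2
1.22 248.3 76.5
1.25 248.7 73.2
```

>>> {"fn": "apply_moves", "kwargs": {"plan": [[[0,0.018,0.003],0],[[0,0.018,0.003],0],[[0,0.018,0.004],0],[[0,0.018,0.004],0],[[0,0,0],0]]}}

```text
time: 24.78
eef_pos: [0.5602, 0.2008, 0.161]
orientation: [3.141, -0.0, 2.977]
contact_force: [-0.5, -0.3, -0.3]
opening: 0.0001
finger_force: 0.0
```

```bash
python3 -c "
from h import *
rep()"
```

```text
t 24.775 jig mm [  0.4  173.78] z 0.161 F jig [-0.48 -0.37] -0.31
```

>>> {"fn": "apply_moves", "kwargs": {"plan": [[[0,0.0097,0.0054],0],[[0,0.0097,0.0054],0],[[0,0.0097,0.0054],0],[[0,0.0097,0.0054],0],[[0,0,0],0]]}}

```text
time: 25.4
eef_pos: [0.5634, 0.2195, 0.1501]
orientation: [3.141, -0.0, 2.976]
contact_force: [-0.2, 0.7, 0.2]
opening: -0.0001
finger_force: 0.0
```

>>> {"fn": "apply_moves", "kwargs": {"plan": [[[0,0.0083,0.0072],0],[[0,0.0083,0.0072],0],[[0,0.0083,0.0072],0],[[0,0.0083,0.0072],0],[[0,0,0],0]]}}

```text
time: 26.02
eef_pos: [0.566, 0.2357, 0.1355]
orientation: [-3.141, -0.001, 2.976]
contact_force: [0.1, -0.4, 0.1]
opening: -0.0003
finger_force: 0.0
```

```bash
python3 -c "
from h import *
rep();cap('side')"
```

```text
t 26.025 jig mm [  0.34 209.16] z 0.1355 F jig [ 0.14 -0.41] 0.14
side [341.7 216.3] [ 8.8 11.4] [ 43.4 -13.6]
side [325.  214.4] [13.2 18.9] [-0.8 -3.4]
```

```bash
cat >> h.py <<'E'
def red():
    for n in('side','top'):
        d=shot(n);m=cv2.inRange(cv2.cvtColor(d['pixels'],cv2.COLOR_RGB2HSV),(0,150,40),(8,255,255))
        for c in cv2.findContours(m,0,1)[0]:
            x,y,w,h=cv2.boundingRect(c)
            if cv2.contourArea(c)>15 and (n=='side' and 290<x<350 or n=='top' and 215<x<265 and y>140): print(n,'red box',(x,y,x+w,y+h))
        for q in(.0,.3,.6,.9,1.22): print(q,[proj(d,[*(O+RJ@[0,(142.5+r*np.cos(1.28-q))/1000]),(61+r*np.sin(1.28-q))/1000])[0].round(0).tolist() for r in(51,131)])
E
python3 -c "
from h import *
red()"
```

```text
side red box (317, 145, 323, 159)
0.0 [[321.0, 159.0], [321.0, 132.0]]
0.3 [[321.0, 159.0], [320.0, 131.0]]
0.6 [[320.0, 159.0], [319.0, 134.0]]
0.9 [[320.0, 161.0], [319.0, 140.0]]
1.22 [[320.0, 165.0], [318.0, 149.0]]
0.0 [[252.0, 193.0], [238.0, 184.0]]
0.3 [[247.0, 193.0], [225.0, 184.0]]
0.6 [[244.0, 193.0], [216.0, 185.0]]
0.9 [[242.0, 194.0], [212.0, 187.0]]
1.22 [[241.0, 195.0], [212.0, 191.0]]
```

```bash
python3 -c "
from h import *
d=shot('side');cv2.imwrite('pics/s3.png',cv2.resize(d['pixels'][110:240,270:380],None,fx=4.5,fy=4.5,interpolation=2)[:,:,::-1])"
```

```text
(no output)
```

View pics/s3.png

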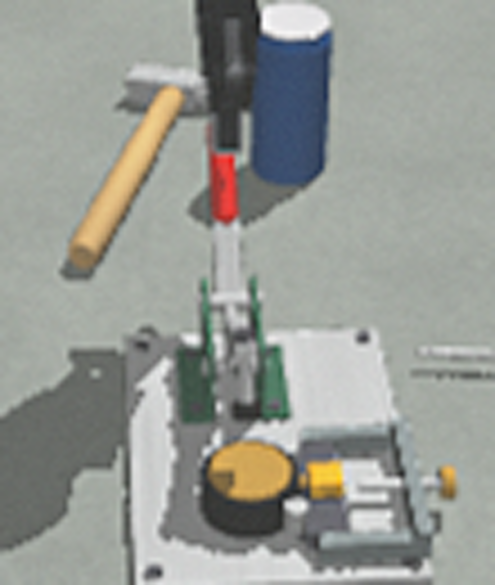

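The side crop shows the handle following the fingers (red grip at (223,185)) and the clamp arm swinging over towards the housing.

>>> {"fn": "apply_moves", "kwargs": {"plan": [[[0,0.0067,0.0087],0],[[0,0.0067,0.0087],0],[[0,0.0067,0.0087],0],[[0,0.0067,0.0087],0],[[0,0,0],0]]}}

```text
time: 26.85
eef_pos: [0.5683, 0.2489, 0.1182]
orientation: [-3.141, -0.001, 2.976]
contact_force: [-0.3, -1.5, -1.2]
opening: -0.0001
finger_force: 0.0
```

>>> {"fn": "apply_moves", "kwargs": {"plan": [[[0,0.0036,0.0064],0],[[0,0.0036,0.0064],0],[[0,0.0036,0.0064],0],[[0,0,0],0]]}}

```text
time: 27.35
eef_pos: [0.5691, 0.2541, 0.1087]
orientation: [-3.141, -0.001, 2.976]
contact_force: [-0.4, 0.6, 0.1]
opening: -0.0002
finger_force: 0.0
```

```bash
python3 -c "
from h import *
rep();cap('side')"
```

```text
t 27.35 jig mm [  0.37 227.77] z 0.1087 F jig [-0.48  0.52] 0.05
side [342.4 216.2] [ 8.6 12.9] [ 45.2 -13.3]
side [325.2 214.3] [13.1 18.5] [-0.2 -3.2]
```

>>> {"fn": "apply_moves", "kwargs": {"plan": [[[0,0.0022,0.0051],0],[[0,0.0022,0.0051],0],[[0,0,0],0]]}}

```text
time: 27.78
eef_pos: [0.5698, 0.2563, 0.1039]
orientation: [3.141, 0.0, 2.976]
contact_force: [-0.1, 0.6, 2.4]
opening: 0.0003
finger_force: 0.8
```

>>> {"fn": "apply_moves", "kwargs": {"plan": [[[0,0.0022,0.0051],0],[[0,0.0022,0.0051],0],[[0,0,0],0]]}}

```text
time: 28.15
eef_pos: [0.5702, 0.2585, 0.0989]
orientation: [3.141, 0.0, 2.976]
contact_force: [-0.4, -0.2, 3.8]
opening: 0.0002
finger_force: 1.7
```

>>> {"fn": "apply_moves", "kwargs": {"plan": [[[0,0.0017,0.0053],0],[[0,0.0017,0.0053],0],[[0,0,0],0]]}}

```text
time: 28.52
eef_pos: [0.5705, 0.2603, 0.0936]
orientation: [3.141, 0.0, 2.976]
contact_force: [0.7, 1.6, 4.1]
opening: -0.0003
finger_force: 1.7
```

```bash
python3 -c "
from h import *
rep();cap('side')"
```

```text
t 28.525 jig mm [  0.72 234.11] z 0.0936 F jig [0.46 1.73] 4.06
side [341.7 216.3] [ 8.8 11.4] [ 43.4 -13.6]
side [325.2 214.3] [13.1 18.5] [-0.2 -3.2]
```

Continue through dead centre (surface at about 89 mm) and down to about 79 mm.

>>> {"fn": "apply_moves", "kwargs": {"plan": [[[0,0.0015,0.005],0],[[0,0.0015,0.005],0],[[0,0.001,0.005],0],[[0,0,0],0]]}}

```text
time: 29.08
eef_pos: [0.5706, 0.262, 0.0859]
orientation: [-3.141, -0.0, 2.976]
contact_force: [0.9, 1.0, 1.7]
opening: 0.0001
finger_force: 0.7
```

>>> {"fn": "apply_moves", "kwargs": {"plan": [[[0,0.001,0.005],0],[[0,0.001,0.005],0],[[0,0,0.003],0],[[0,0,0],0]]}}

```text
time: 29.58
eef_pos: [0.5706, 0.2628, 0.0792]
orientation: [-3.141, -0.001, 2.976]
contact_force: [1.0, -0.8, -0.3]
opening: -0.0002
finger_force: 0.0
```

>>> {"fn": "apply_moves", "kwargs": {"plan": [[[0,0,0.003],0],[[0,0,0.002],0],[[0,0,0],0],[[0,0,0],0]]}}

```text
time: 30.08
eef_pos: [0.5708, 0.2629, 0.077]
orientation: [-3.141, -0.0, 2.976]
contact_force: [0.1, -0.5, 0.2]
opening: -0.0002
finger_force: 0.0
```

>>> {"fn": "apply_moves", "kwargs": {"plan": [[[0,0,0.002],0],[[0,0,0],0],[[0,0,0],0]]}}

```text
time: 30.45
eef_pos: [0.5709, 0.263, 0.0761]
orientation: [-3.142, 0.0, 2.976]
contact_force: [-0.3, -0.5, -1.1]
opening: -0.0003
finger_force: 0.1
```

>>> {"fn": "apply_moves", "kwargs": {"plan": [[[0,0,0.001],0],[[0,0,0],0],[[0,0,0],0]]}}

```text
time: 30.82
eef_pos: [0.5709, 0.263, 0.0758]
orientation: [3.141, 0.0, 2.976]
contact_force: [-1.5, 0.1, 4.4]
opening: 0.0003
finger_force: 2.3
```

>>> {"fn": "apply_moves", "kwargs": {"plan": [[[0,0,0.001],0],[[0,0,0],0],[[0,0,0],0]]}}

```text
time: 31.2
eef_pos: [0.571, 0.263, 0.0756]
orientation: [3.141, 0.001, 2.976]
contact_force: [-1.8, -0.5, 8.7]
opening: 0.0001
finger_force: 4.7
```

>>> {"fn": "apply_moves", "kwargs": {"plan": [[[0,0,-0.004],0],[[0,0,-0.03],0],[[0,0,-0.08],0],[[0,0,-0.09],0],[[0,0,-0.09],0],[[0.09,0,0],0],[[0.09,0,0],0],[[0.08,0,0],0],[[0,0,0],0],[[0,0,0],0]]}}

```text
time: 32.45
eef_pos: [0.4432, 0.2845, 0.2227]
orientation: [3.141, 0.001, 2.976]
contact_force: [0.8, 0.0, 0.2]
opening: 0.0001
finger_force: 0.0
```

```bash
python3 - <<'E'
from h import *
rep();cap('side');red()
d=shot('side');cv2.imwrite('pics/s4.png',cv2.resize(d['pixels'][130:250,270:390],None,fx=5,fy=5,interpolation=2)[:,:,::-1])
E
```

```text
t 32.45 jig mm [-128.88  236.96] z 0.2227 F jig [0.82 0.15] 0.17
side [341.7 216.3] [ 8.8 11.4] [ 43.4 -13.6]
side [325.2 214.3] [13.1 18.5] [-0.2 -3.2]
side red box (316, 150, 322, 164)
0.0 [[321.0, 159.0], [321.0, 132.0]]
0.3 [[321.0, 159.0], [320.0, 131.0]]
0.6 [[320.0, 159.0], [319.0, 134.0]]
0.9 [[320.0, 161.0], [319.0, 140.0]]
1.22 [[320.0, 165.0], [318.0, 149.0]]
0.0 [[252.0, 193.0], [238.0, 184.0]]
0.3 [[247.0, 193.0], [225.0, 184.0]]
0.6 [[244.0, 193.0], [216.0, 185.0]]
0.9 [[242.0, 194.0], [212.0, 187.0]]
1.22 [[241.0, 195.0], [212.0, 191.0]]
```

View pics/s4.png

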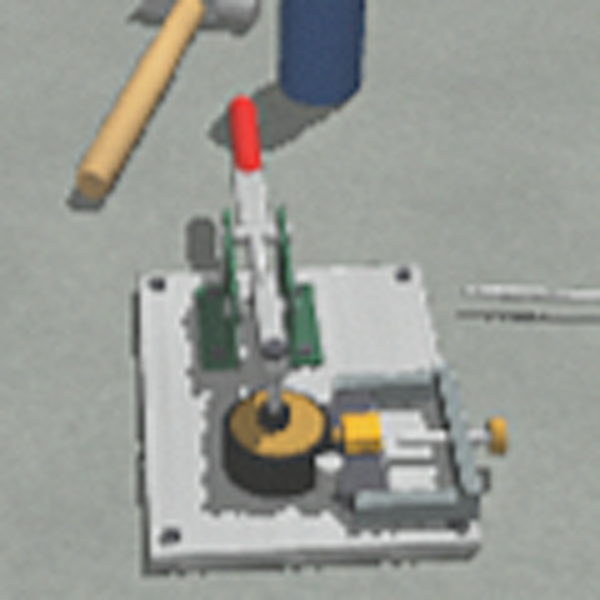

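The side crop shows the handle down (red box matches 1.22 rad), the pad on the brass cap at (272,415), and the housing against the dowels and not shifted since seating.

```bash
python3 -c "
from workcell import ctrl
print(ctrl.job_done())"
```

```text
the job is handed in; nothing more can be done
None
```

The job is handed in at about 32 s: the housing stands cap up on the plate against both dowels (at most about 7 N measured on the stop), the clamp is down to its end stop (at most about 9 N measured) with its pad on the cap, and the arm is clear; no verdict came back.

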